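# Free the belt tensioner and hold it back

### The job

The small belt-drive unit is to get a new belt. Lift the flanged spacer up off the stop post and stand it on its flange inside the shallow metal tray; then push the sprung tensioner arm back by its idler roller, past the ratchet click and on until it is at or almost at the stop post. The program finishes while still holding the arm pressed back there (a colleague will slip the belt on); leave the glass beaker and the dropper bottle where they stand.

Things in the scene. Friction and masses are not known exactly. Their poses are not given: they have to be found in the camera images.
- drive: Fixed belt-drive unit: aluminium base plate 270 (x) x 190 (y) x 12 mm (y from -90 to +100) with two grooved pulleys (40 and 56 mm across, 49 mm high) at (-105, 55) and (45, 65) mm, arm pivot at (60, -20), stop post at (-11, -44). Origin on the worktop under the plate; z up. Dark steel tensioner arm: bar 16 mm wide, 24 to 40 mm above the worktop.
- pivot (a point): Top of the tensioner arm's pivot pin (22 mm across), 51 mm above the worktop; the arm turns about the vertical through this point. The hub round it is 60 mm across.
- tensioner (a joint): Sprung arm's angle about its upright pivot: 0 at rest near the pulleys; grows anticlockwise from above, pushed back to touch the stop post at 0.70 rad. Needs about 3 N at the idler at first, 6 N at the end. Ratchet clicks at about 0.45; let go beyond that it springs back onto the pawl at 0.465, so it must be held. With the spacer on the post it stops near 0.34.
- idler (a point): Middle of the black idler roller on the arm's tip, 112 mm from the pivot: upright cylinder 28 mm across, 40 to 62 mm above the worktop (4 mm pin head on top), fixed to the arm. In the drive unit's frame at (-35, 40) mm at rest, (-51, -35) at the end stop. Nothing else within 20 mm of its sides except the arm below it.
- post (a point): Top of the steel stop post, 12 mm across, 67 mm above the worktop and 55 mm above the base plate.
- spacer_mid (a point): Centre, half-way up, of the loose aluminium flanged spacer (68 mm high, about 150 g) that sits over the stop post: flange 66 mm across and 28 mm high below, plain hub 28 mm across and 40 mm high above, 15 mm bore right through; z axis up, flange to hub. Its underside starts on the base plate, 12 mm above the worktop; it must rise over 55 mm to clear the post.
- tray_in (a point): Middle of the inner floor (4 to 5 mm above the worktop) of the shallow open steel tray, 130 x 130 x 20 mm outside, walls 4 mm, fixed; x and y along its sides.
- beaker: Small clear beaker, 59 mm across and 71 mm high, a bystander; origin at the centre of its underside.
- dropper: Small brown dropper bottle, 33 mm across and 99 mm high, a bystander; origin at the centre of its underside.
There are look-alikes about, which are no part of the job. What is shaped like the part that bears spacer_mid but blue, purple or turquoise is not meant.

How it is judged:
By the outcome, as a careful person would: the job done as asked, in the order asked, and still so for the second after the job is handed in, while the arm keeps its last pose, push and grip.
It also fails if it takes over 58 s, if anything falls off the work surface, if the arm or the gripper's body presses on something with over 40 N, if the wrist force passes 120 N, or if a joint passes its speed limit or range.

### The arm

A 6-joint arm with a two-finger parallel gripper is mounted at the origin on a cart in front of the work surface, level with it; the furniture and walls round the work are solid. World frame = base frame: x ahead of the robot, y to its left, z up, the work surface at z = 0. Lengths are in m, angles in rad, forces in N, time in s.
With the tool pointing down it reaches from about 0.25 to 0.775 m from the base axis. Payload 4 kg.
Tool frame: the origin (TCP) lies midway between the tips of the shut fingers; the grasp point (between the pads) lies 19 mm behind it (robot.tcp_to_grasp is the distance from the TCP to the grasp point, in m); z points along the fingers, x is the direction in which the jaws open and shut, and the axes are right-handed (so a half turn about z gives the same grasp; the last joint's range is limited). The gripper opens to 94 mm and grips with 3 to 60 N. Pads are 16 mm wide; open, the fingers measure 119 mm over their backs; the gripper's body (75 mm by 177 mm) begins 78 mm behind the grasp point.
Start: joints at [1.021, 0.087, 1.371, -0, 1.684, -0.103], TCP at [0.238, 0.496, 0.206] pointing down, gripper open.
Joint ranges: [-3.1, 3.1], [-0.76, 2.03], [0.27, 2.55], [-1.08, 4.22], [0.17, 2.65], [-2.57, 2.57]. Speed limits (rad/s): [2.79, 2.79, 3.14, 3.14, 3.14, 3.14].

### API

Orientations are given as [roll, pitch, yaw] about the fixed x, y, z axes, in that order (R = Rz(yaw) Ry(pitch) Rx(roll)).
In Python, from bench import get_obs, vision, robot gives the robot as it stands.
- The arm moves only by the tool servo_tool, never from a script. Its argument "targets" is text: rows parted by semicolons, each of 7 numbers parted by spaces: the opening, from 0 (shut) to 1 (fully open), then the shift along the tool's x, y, z as a fraction of full scale, then the turn, a rotation vector about the tool's x, y, z as a fraction of full scale. A call has 1 to 12 rows; each row is the pose to reach, as a shift and turn from the pose commanded when the call began, along the tool's axes at that moment, turning the shorter way round; what a row does not reach only later rows make up. Full scale, the value 1, is 0.25 m for a shift and pi rad for a turn. A row lasts 1/12 s, in which the tool goes at most 41.7 mm and 7.16 degrees, less where a joint would pass 70% of its speed; a pose out of reach is approached as far as the arm can. A call with a number of a shift or a turn outside -1 to 1 is refused whole. A call with a gripper value outside its range is refused whole. The fingers move at their own pace and stop on an object; the grip force is fixed at half the most. Time passes only in rows, so rows that repeat a pose let the fingers close. It gives the time, the measured TCP pose, the force and the opening at its end, in the units of the state.
- get_obs(): the state, without advancing time (a new reading comes with each control period).
- vision.snapshot(name): name is "scene" or "side" or "wrist"; returns a dict with "image" (384x512x3 uint8, red, green, blue), "mtx" (3x3 intrinsics, pixels), "k1" (the pictures are not rectified: a ray, as slopes to the right and down, at radius r is drawn at 1 + k1 r^2 times it, then the intrinsics apply), "world_from_camera" (4x4, takes a point from camera to world coordinates); the wrist camera has in their place "T_tool_cam" (4x4, takes a point from camera to tool coordinates, whose origin is the TCP and whose axes are the tool frame's). Camera axes: x right, y down, z forward; pixel columns grow to the right and rows downward; lengths in m; the calibration is good to about 2 mm. A picture is of the moment at which its call begins: read the wrist's pose just before it. There is no depth.
- robot.close_job(): hands the job in, once; it reports no verdict.
The state is a dict: "time": time; "joint_positions": joint angles; "qvel": joint speeds; "joint_torque": joint torques, N m; "tool_pos": TCP position; "ee_rot": TCP orientation; "wrist_force": force on the tool from outside, world axes, zero at the start; "wrist_torque": the same for the moment, N m; "width": finger opening in m.
Only numpy, scipy, OpenCV 4.12 (cv2) and the standard library are available. Lean on these libraries where they do the work, as an engineer would, in place of code of your own. Each camera call takes 0.05 s, during which the arm holds its last target.

## Working session

There is one attempt and no reset: what is moved stays moved. The work goes in short steps, Python scripts to look and compute and a tool call to move; the robot and the scene stay as the last step left them, time stands still between calls to the robot, and variables do not carry over. Pictures are saved under pics/ and viewed, and the job is handed in when it is done.

Besides the shell and the picture viewer there is one more tool, called after "Emit:" in YAML: its name, and indented under it one key for each argument. servo_tool: Moves the arm, as the interface text tells. Its arguments: {"type":"object","properties":{"targets":{"type":"string"}},"required":["targets"]}

```bash
mkdir -p pics; ls; cat > h.py <<'E'
import numpy as np, cv2
from bench import get_obs, vision, robot
from scipy.spatial.transform import Rotation as R
def snap(n,f=None):
    o=get_obs(); s=vision.snapshot(n); im=cv2.cvtColor(s["image"],cv2.COLOR_RGB2BGR)
    if f: cv2.imwrite("pics/"+f,im)
    if "world_from_camera" in s: T=np.array(s["world_from_camera"])
    else:
        W=np.eye(4); W[:3,:3]=R.from_euler("xyz",o["ee_rot"]).as_matrix(); W[:3,3]=o["tool_pos"]; T=W@np.array(s["T_tool_cam"])
    return dict(im=im,K=np.array(s["mtx"]),k1=s["k1"],T=T)
def ray(c,u,v):
    p=np.linalg.inv(c["K"])@[u,v,1]; d=p[:2]; s=d.copy()
    for _ in range(30): s=d/(1+c["k1"]*(s@s))
    return c["T"][:3,3],c["T"][:3,:3]@[s[0],s[1],1]
def onz(c,u,v,z):
    o,d=ray(c,u,v); return o+d*(z-o[2])/d[2]
def proj(c,P):
    q=np.linalg.inv(c["T"])@np.r_[P,1]; s=q[:2]/q[2]; s=s*(1+c["k1"]*(s@s)); return (c["K"]@[s[0],s[1],1])[:2]
E
python3 - <<'E'
from h import *
o=get_obs(); print(o)
for n in ["scene","side","wrist"]:
    c=snap(n,n+"0.png"); print(n,c["T"].round(3).tolist(),c["K"].tolist(),c["k1"])
E
```

```text
pics
{'time': 0.0, 'joint_positions': array([ 1.02088597e+00,  8.78981895e-02,  1.37226596e+00, -1.43095232e-05,
        1.68358262e+00, -1.03089652e-01]), 'qvel': array([-0.00139972,  0.00181558, -0.0017675 ,  0.00046083, -0.00030979,
       -0.00103126]), 'joint_torque': array([ 1.01876129e-03, -3.40178061e+01, -3.02433515e+01,  7.17389211e-02,
        3.28240881e-02, -1.51842705e-04]), 'tool_pos': array([0.23736732, 0.49552669, 0.20432929]), 'ee_rot': array([-3.14138513e+00,  2.14414639e-03,  1.12397425e+00]), 'wrist_force': array([0.63159687, 0.00756851, 0.25533892]), 'wrist_torque': array([ 0.02846614, -0.02144736, -0.03056253]), 'width': 0.09402467736503144}
scene [[0.869, -0.189, 0.458, -0.114], [-0.495, -0.359, 0.791, -1.082], [0.015, -0.914, -0.405, 0.639], [0.0, 0.0, 0.0, 1.0]] [[493.88284794782317, 0.0, 261.599081732905], [0.0, 493.88284794782317, 184.43438157189593], [0.0, 0.0, 1.0]] -0.0831403807731092
side [[-0.962, -0.171, 0.215, 0.248], [-0.274, 0.565, -0.778, 0.943], [0.012, -0.807, -0.59, 0.795], [0.0, 0.0, 0.0, 1.0]] [[390.7567809608602, 0.0, 261.7212252366515], [0.0, 390.7567809608602, 187.22690574378913], [0.0, 0.0, 1.0]] 0.04682751621009716
wrist [[0.433, 0.878, 0.205, 0.176], [0.902, -0.42, -0.102, 0.524], [-0.003, 0.229, -0.973, 0.383], [0.0, 0.0, 0.0, 1.0]] [[318.3257095498169, 0.0, 256.6508072102256], [0.0, 318.3257095498169, 190.32354769223815], [0.0, 0.0, 1.0]] -0.07310345420011433
```

View pics/scene0.png

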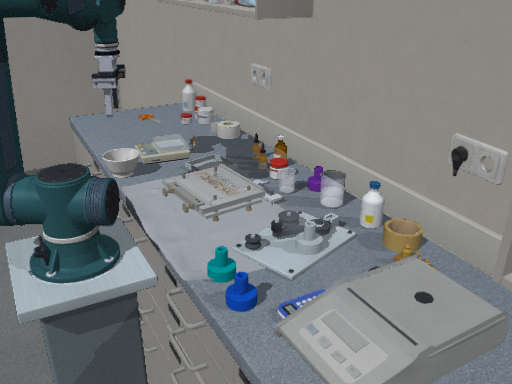

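View pics/side0.png

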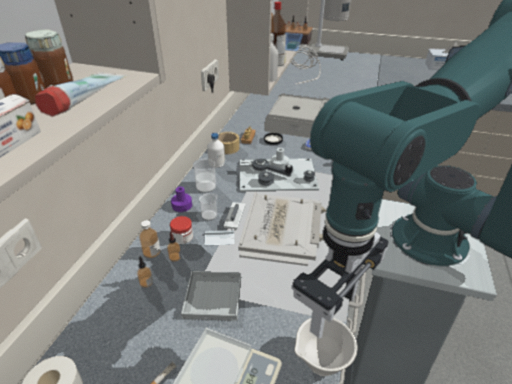

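View pics/wrist0.png

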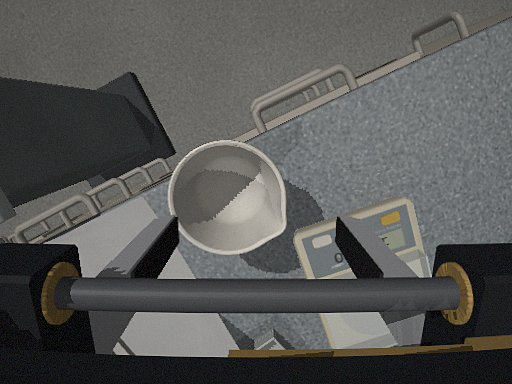

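The grey flanged spacer on the drive is near (309,236) in the scene view and (280,160) in the side view. The look-alikes are turquoise (221,265), blue (241,292) and purple (318,180). The tray is at (213,295) in the side view. Next I'll enlarge crops.

```bash
python3 - <<'E'
import cv2
a=cv2.imread("pics/scene0.png");b=cv2.imread("pics/side0.png")
cv2.imwrite("pics/c1.png",cv2.resize(a[150:285,225:375],None,fx=5.3,fy=4.4,interpolation=2)[:600,:800])
cv2.imwrite("pics/c1.png",cv2.resize(a[150:290,220:400],None,fx=4,fy=4,interpolation=2))
cv2.imwrite("pics/c2.png",cv2.resize(b[130:230,190:340],None,fx=5,fy=5,interpolation=2))
cv2.imwrite("pics/c3.png",cv2.resize(b[215:335,120:260],None,fx=5,fy=5,interpolation=2))
E
```

```text
(no output)
```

View pics/c1.png

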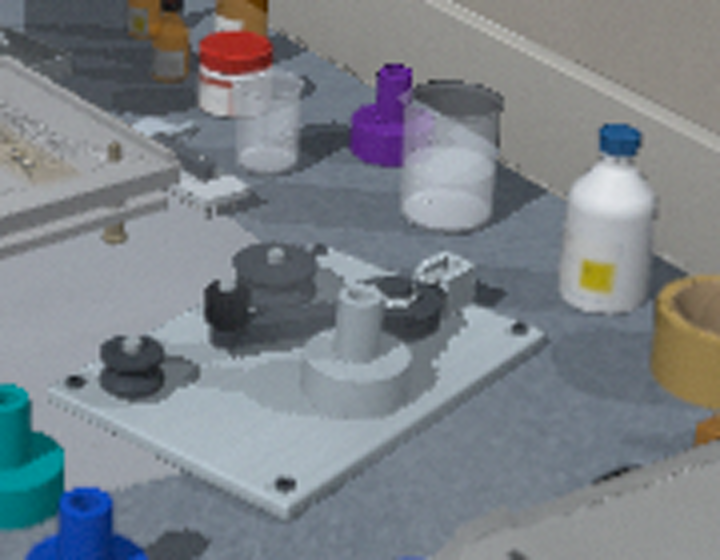

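View pics/c2.png

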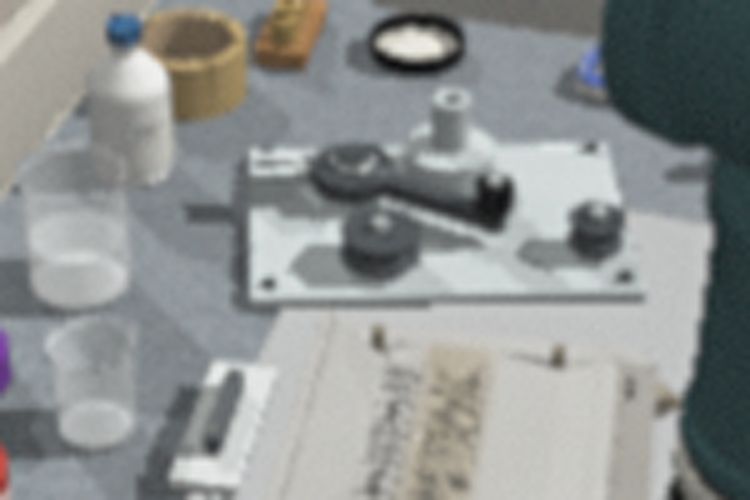

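View pics/c3.png

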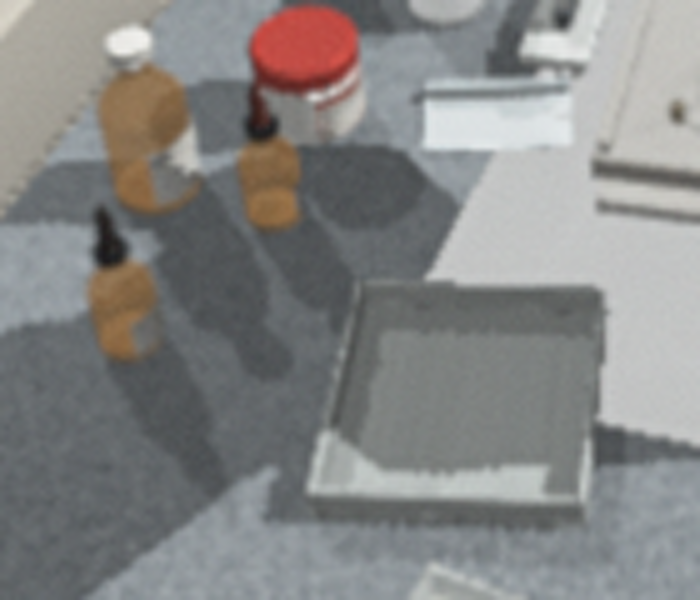

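```bash
python3 - <<'E'
from h import *
a=snap("scene");b=snap("side")
S=lambda x,y:(220+x/4-.4,150+y/4-.4)
B=lambda x,y:(190+x/5-.4,130+y/5-.4)
Tt=lambda x,y:(120+x/5-.4,215+y/5-.4)
def tri(p,q):
    o1,d1=ray(a,*p);o2,d2=ray(b,*q)
    A=np.zeros((3,3));r=np.zeros(3)
    for o,d in((o1,d1),(o2,d2)):
        d=d/np.linalg.norm(d);M=np.eye(3)-np.outer(d,d);A+=M;r+=M@o
    return np.linalg.solve(A,r).round(4)
print("spacer top",onz(a,*S(358,292),.08).round(4),onz(b,*B(452,98),.08).round(4),tri(S(358,292),B(452,98)))
print("holes scene",[onz(a,*S(*p),.012).round(4)[:2].tolist() for p in((75,382),(285,483),(520,327))])
print("holes side",[onz(b,*B(*p),.012).round(4)[:2].tolist() for p in((268,283),(625,275),(590,147),(265,150))])
print("idler",onz(b,*B(495,180),.064).round(4), onz(a,*S(228,283),.062).round(4))
print("tray",[onz(b,*Tt(*p),.02).round(4)[:2].tolist() for p in((357,283),(603,290),(587,502),(310,495))])
print("small pulley",onz(a,*S(130,342),.05),onz(b,*B(598,208),.05)); print("pivot",onz(b,*B(352,157),.051)); print("bigpulley",onz(a,*S(275,255),.05),onz(b,*B(380,218),.05))
print("cals", [onz(b,*B(*p),0).round(3).tolist() for p in((380,345),)])
E
```

```text
spacer top [ 0.5068 -0.2383  0.08  ] [ 0.5085 -0.2399  0.08  ] [ 0.5076 -0.2383  0.0804]
holes scene [[0.3623, -0.1495], [0.416, -0.3039], [0.6482, -0.2256]]
holes side [[0.5946, -0.0764], [0.363, -0.1564], [0.4164, -0.3127], [0.6495, -0.237]]
idler [ 0.4599 -0.1682  0.064 ] [ 0.4622 -0.1631  0.062 ]
tray [[0.6037, 0.3277], [0.4804, 0.2964], [0.4471, 0.4192], [0.5712, 0.4513]]
small pulley [ 0.38356119 -0.18041132  0.05      ] [ 0.38852376 -0.17567058  0.05      ]
pivot [ 0.56754668 -0.18749427  0.051     ]
bigpulley [ 0.52132568 -0.12537192  0.05      ] [ 0.52831418 -0.12036896  0.05      ]
cals [[0.507, -0.047, 0.0]]
```

```bash
cat >> h.py <<'E'
def plan(pos,yaw,roll=None):
    o=get_obs(); Rc=R.from_euler("xyz",o["ee_rot"]); d=Rc.inv().apply(np.array(pos)-o["tool_pos"])/.25
    Rt=R.from_euler("xyz",[np.pi,0,yaw]); rv=(Rc.inv()*Rt).as_rotvec()/np.pi
    print("t",round(o["time"],2),"shift",d.round(4),"turn",rv.round(4),"F",o["wrist_force"].round(1),"w",round(o["width"],4))
E
python3 -c "
from h import *
plan([.5075,-.239,.2],-.23)
plan([.42,0.0,.2],.45)"
```

```text
t 0.25 shift [-2.184   2.2439  0.0218] turn [2.00e-04 3.00e-04 4.31e-01] F [0.1 0.3 0.4] w 0.0939
t 0.25 shift [-1.473   1.5151  0.0211] turn [1.000e-04 3.000e-04 2.145e-01] F [0.1 0.3 0.4] w 0.0939
```

Emit:
servo_tool:
  targets: "0.6 -0.25 0.26 0 0 0 0.04; 0.6 -0.5 0.51 0 0 0 0.08; 0.6 -0.75 0.77 0 0 0 0.12; 0.6 -0.98 1 0 0 0 0.16; 0.6 -0.98 1 0 0 0 0.2; 0.6 -0.98 1 0 0 0 0.2; 0.6 -0.98 1 0 0 0 0.2; 0.6 -0.98 1 0 0 0 0.2; 0.6 -0.98 1 0 0 0 0.2; 0.6 -0.98 1 0 0 0 0.2"

```text
time: 1.08
tool_pos: [0.3582, 0.164, 0.2055]
ee_rot: [3.14, -0.0, 0.49]
wrist_force: [-0.7, -0.4, 0.7]
width: 0.0563
```

```bash
python3 -c "
from h import *
print(get_obs()['tool_pos'],get_obs()['ee_rot'])
plan([.5075,-.239,.2],-.23)"
```

```text
[0.35817458 0.16403325 0.20554617] [ 3.14029128e+00 -2.83118435e-04  4.89512623e-01]
t 1.08 shift [-0.2309  1.7036  0.0243] turn [ 4.00e-04 -2.00e-04  2.29e-01] F [-0.7 -0.4  0.7] w 0.0563
```

Emit:
servo_tool:
  targets: "0.6 -0.03 0.17 0 0 0 0.04; 0.6 -0.06 0.33 0 0 0 0.08; 0.6 -0.08 0.5 0 0 0 0.11; 0.6 -0.1 0.67 0 0 0 0.15; 0.6 -0.12 0.83 0 0 0 0.19; 0.6 -0.14 1 0 0 0 0.229; 0.6 -0.14 1 0 0 0 0.229; 0.6 -0.14 1 0 0 0 0.229; 0.6 -0.14 1 0 0 0 0.229"

```text
time: 1.83
tool_pos: [0.4453, -0.0683, 0.2052]
ee_rot: [-3.14, 0.001, -0.222]
wrist_force: [0.5, 0.5, -0.4]
width: 0.0559
```

```bash
python3 -c "
from h import *
c=snap('wrist','w1.png')
print(get_obs()['tool_pos'],get_obs()['ee_rot'])
print(proj(c,[.5075,-.239,.08]),proj(c,[.4575,-.1674,.066]),proj(c,[.5668,-.1932,.051]))
plan([.5075,-.239,.15],-.23)"
```

```text
[ 0.44519301 -0.06784768  0.20536575] [-3.14053800e+00  6.39073416e-04 -2.21036356e-01]
[347.22364356 319.62166586] [289.24157876 265.90487091] [385.28180253 259.94916774]
t 1.88 shift [0.3934 0.6135 0.2206] turn [-0.0003  0.0002  0.0029] F [-0.9  0.6 -0.1] w 0.0567
```

View pics/w1.png

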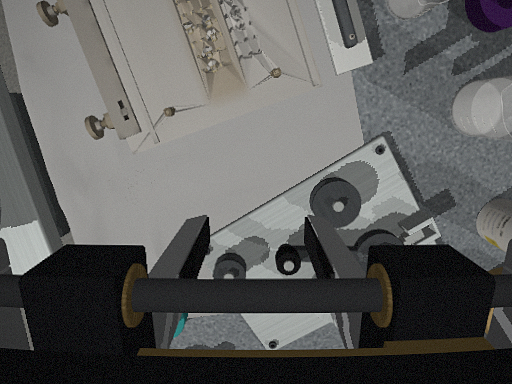

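The wrist picture shows the idler's white pin at about (288,266), and my prediction was (289,266). The spacer is hidden behind the bar. The scene and side fixes agree to 2 mm, so I'll go above it.

Emit:
servo_tool:
  targets: "0.6 0.1 0.15 0 0 0 0; 0.6 0.2 0.3 0.05 0 0 0; 0.6 0.3 0.46 0.1 0 0 0; 0.6 0.39 0.61 0.15 0 0 0.003; 0.6 0.393 0.613 0.22 0 0 0.003; 0.6 0.393 0.613 0.22 0 0 0.003; 0.6 0.393 0.613 0.22 0 0 0.003"

```text
time: 2.47
tool_pos: [0.5067, -0.2386, 0.1488]
ee_rot: [-3.139, 0.004, -0.231]
wrist_force: [0.2, 0.2, 0.2]
width: 0.0565
```

```bash
python3 -c "
from h import *
a=snap('scene','s2.png')['im'];b=snap('side','b2.png')['im']
cv2.imwrite('pics/j2.png',np.hstack([cv2.resize(a[160:280,250:370],None,fx=3.3,fy=3.3),cv2.resize(b[100:220,220:340],None,fx=3.3,fy=3.3)]))
print(get_obs()['tool_pos'],get_obs()['ee_rot'])
plan([.5075,-.239,.048],-.23)"
```

```text
[ 0.50766451 -0.23855645  0.15159702] [-3.14105803e+00 -1.05313496e-03 -2.30196902e-01]
t 2.57 shift [-0.0007  0.0021  0.4144] turn [-0.0002 -0.0003 -0.0001] F [-0.2 -0.2  0.9] w 0.0565
```

View pics/j2.png

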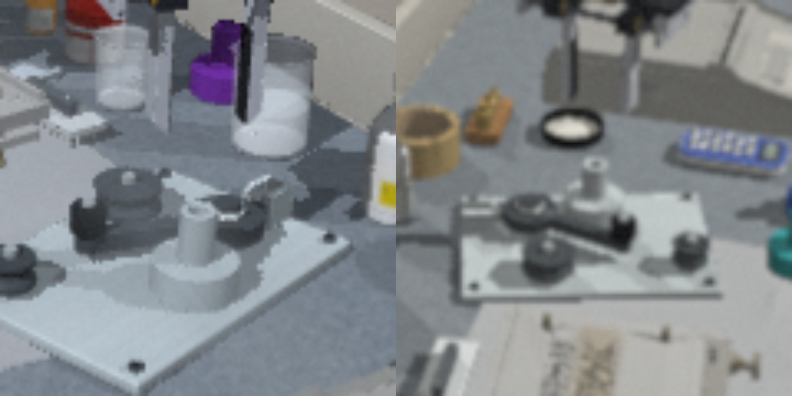

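This enlarged crop confirms the target: the grey spacer on the drive's post, with its hub top at left crop (198,212) and right crop (595,163). The fingers sit centred above it. I'll descend and grip.

Emit:
servo_tool:
  targets: "0.6 0 0 0.1 0 0 0; 0.6 0 0 0.2 0 0 0; 0.6 0 0 0.3 0 0 0; 0.6 0 0.002 0.37 0 0 0; 0.6 0 0.002 0.414 0 0 0; 0.6 0 0.002 0.414 0 0 0; 0.6 0 0.002 0.414 0 0 0"

```text
time: 3.15
tool_pos: [0.5077, -0.2403, 0.0483]
ee_rot: [3.141, -0.002, -0.232]
wrist_force: [0.4, -0.9, 0.1]
width: 0.0564
```

Emit:
servo_tool:
  targets: "0.2 0 0 0 0 0 0; 0.2 0 0 0 0 0 0; 0.2 0 0 0 0 0 0; 0.1 0 0 0 0 0 0; 0.1 0 0 0 0 0 0; 0.1 0 0 0 0 0 0; 0.1 0 0 0 0 0 0; 0.1 0 0 0 0 0 0; 0.1 0 0 0 0 0 0"

```text
time: 3.9
tool_pos: [0.5074, -0.2415, 0.0477]
ee_rot: [3.141, -0.001, -0.233]
wrist_force: [-1.2, 0.3, 4.8]
width: 0.0278
```

Gripped at 27.8 mm. Now straight up by about 80 mm.

Emit:
servo_tool:
  targets: "0.1 0 0 -0.02 0 0 0; 0.1 0 0 -0.06 0 0 0; 0.1 0 0 -0.12 0 0 0; 0.1 0 0 -0.18 0 0 0; 0.1 0 0 -0.24 0 0 0; 0.1 0 0 -0.3 0 0 0; 0.1 0 0 -0.38 0 0 0; 0.1 0 0 -0.48 0 0 0; 0.1 0 0 -0.58 0 0 0; 0.1 0 0 -0.62 0 0 0; 0.1 0 0 -0.62 0 0 0"

```text
time: 4.82
tool_pos: [0.5084, -0.242, 0.2055]
ee_rot: [3.14, -0.006, -0.233]
wrist_force: [0.2, 0.1, -1.3]
width: 0.0276
```

```bash
python3 -c "
from h import *
a=snap('scene','s3.png')['im'];b=snap('side','b3.png')['im']
cv2.imwrite('pics/j3.png',np.hstack([cv2.resize(a[120:280,230:390],None,fx=2.5,fy=2.5),cv2.resize(b[60:220,200:360],None,fx=2.5,fy=2.5)]))
plan([.42,0.05,.2],.5)"
```

```text
t 4.92 shift [-0.6068 -1.0525  0.0055] turn [-2.000e-04  2.000e-04 -2.334e-01] F [-0.6  0.3 -2. ] w 0.0273
```

View pics/j3.png

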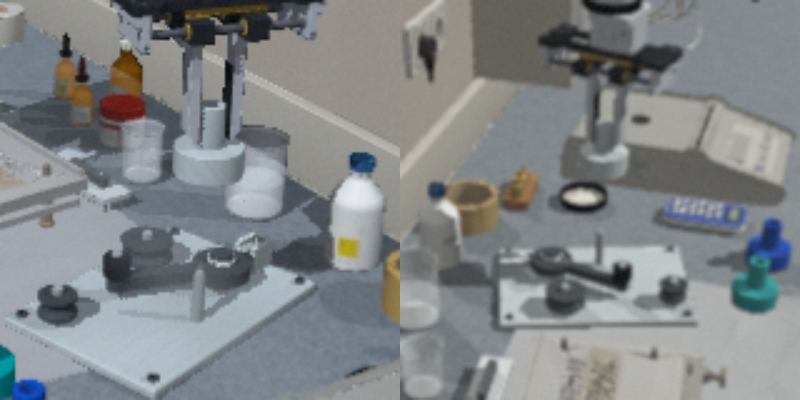

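The spacer is off and hangs upright, and the bare post shows at left crop (198,290). Next it goes to the tray.

Emit:
servo_tool:
  targets: "0.1 -0.06 -0.11 0 0 0 -0.03; 0.1 -0.12 -0.22 0 0 0 -0.06; 0.1 -0.19 -0.33 0 0 0 -0.09; 0.1 -0.25 -0.44 0 0 0 -0.12; 0.1 -0.32 -0.55 0 0 0 -0.15; 0.1 -0.38 -0.66 0 0 0 -0.18; 0.1 -0.45 -0.77 0 0 0 -0.21; 0.1 -0.51 -0.88 0 0 0 -0.233; 0.1 -0.57 -0.98 0 0 0 -0.233; 0.1 -0.57 -0.98 0 0 0 -0.233; 0.1 -0.57 -0.98 0 0 0 -0.233"

```text
time: 5.83
tool_pos: [0.4237, 0.031, 0.1999]
ee_rot: [-3.14, 0.003, 0.502]
wrist_force: [0.3, -0.8, -1.3]
width: 0.0271
```

```bash
python3 -c "
from h import *
plan([.5256,.3736,.15],.5);print(get_obs()['tool_pos'])
a=snap('scene','s4.png');b=snap('side','b4.png')"
```

```text
t 5.83 shift [ 1.017  -1.005   0.1981] turn [-0.0005  0.001   0.0006] F [ 0.3 -0.8 -1.3] w 0.0271
[0.42369732 0.03103957 0.19993906]
```

View pics/s4.png

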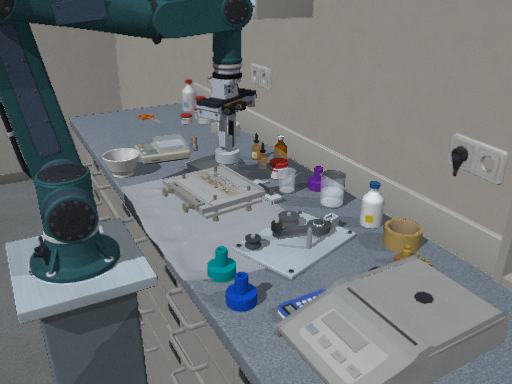

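View pics/b4.png

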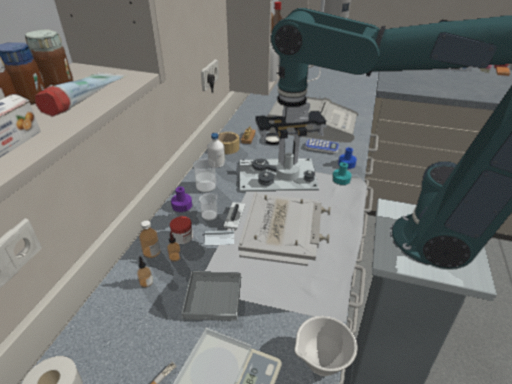

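Emit:
servo_tool:
  targets: "0.1 0.1 -0.1 0 0 0 0; 0.1 0.2 -0.2 0 0 0 0; 0.1 0.3 -0.3 0 0 0 0; 0.1 0.4 -0.4 0 0 0 0; 0.1 0.5 -0.5 0 0 0 0; 0.1 0.6 -0.6 0 0 0 0; 0.1 0.7 -0.7 0 0 0 0; 0.1 0.8 -0.8 0 0 0 0; 0.1 0.9 -0.9 0 0 0 0; 0.1 1 -1 0.1 0 0 0; 0.1 1 -1 0.2 0 0 0; 0.1 1 -1 0.2 0 0 0"

```text
time: 6.93
tool_pos: [0.5231, 0.3676, 0.1428]
ee_rot: [3.141, 0.015, 0.499]
wrist_force: [-0.4, -0.9, -2.2]
width: 0.0273
```

```bash
python3 -c "
from h import *
plan([.5256,.3736,.06],.5);print(get_obs()['tool_pos'])
a=snap('scene','s5.png')['im'];b=snap('side','b5.png')['im']
cv2.imwrite('pics/j5.png',np.hstack([cv2.resize(a[80:200,180:300],None,fx=3.3,fy=3.3),cv2.resize(b[200:340,130:270],None,fx=2.83,fy=2.83)[:396]]))
"
```

```text
t 6.93 shift [ 0.0253 -0.0165  0.331 ] turn [ 0.0003  0.0047 -0.0004] F [-0.4 -0.9 -2.2] w 0.0273
[0.52306201 0.36759587 0.14284542]
```

View pics/j5.png

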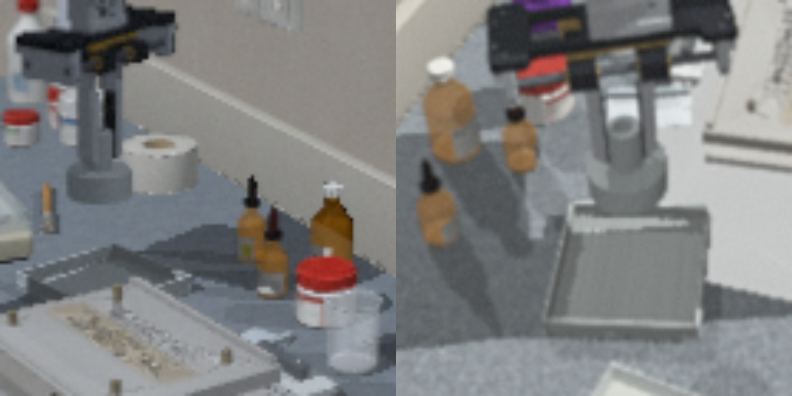

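The spacer hangs upright over the tray. I'll read the settled pose and lower it.

Emit:
servo_tool:
  targets: "0.1 0 0 0 0 0 0; 0.1 0 0 0 0 0 0"

```text
time: 7.2
tool_pos: [0.5264, 0.3683, 0.1547]
ee_rot: [3.142, -0.004, 0.497]
wrist_force: [-0.5, 0.0, -1.8]
width: 0.0274
```

```bash
python3 -c "
from h import *
plan([.5256,.3736,.05],.5);print(get_obs()['tool_pos'],get_obs()['ee_rot'])"
```

```text
t 7.2 shift [ 0.0054 -0.0201  0.4188] turn [ 0.     -0.0013 -0.001 ] F [-0.5  0.  -1.8] w 0.0274
[0.52643677 0.36834274 0.15470036] [ 3.14155998 -0.00412246  0.49674758]
```

Emit:
servo_tool:
  targets: "0.1 0 -0.01 0.08 0 0 0; 0.1 0.005 -0.02 0.16 0 0 0; 0.1 0.005 -0.02 0.24 0 0 0; 0.1 0.005 -0.02 0.31 0 0 0; 0.1 0.005 -0.02 0.37 0 0 0; 0.1 0.005 -0.02 0.4 0 0 0; 0.1 0.005 -0.02 0.42 0 0 0; 0.1 0.005 -0.02 0.42 0 0 0; 0.1 0.005 -0.02 0.42 0 0 0; 0.1 0.005 -0.02 0.42 0 0 0"

```text
time: 8.03
tool_pos: [0.5247, 0.3747, 0.0489]
ee_rot: [-3.141, -0.003, 0.499]
wrist_force: [0.1, -0.3, -1.8]
width: 0.0272
```

```bash
python3 -c "
from h import *
plan([.5256,.3736,.041],.5);print(get_obs()['tool_pos'],get_obs()['ee_rot'])"
```

```text
t 8.03 shift [0.001  0.0054 0.0318] turn [-0.0001 -0.001  -0.0005] F [ 0.1 -0.3 -1.8] w 0.0272
[0.52470187 0.37465198 0.04894762] [-3.14138157 -0.00328249  0.49857269]
```

Emit:
servo_tool:
  targets: "0.1 0 0 0.01 0 0 0; 0.1 0 0 0.02 0 0 0; 0.1 0 0 0.028 0 0 0; 0.1 0 0 0.033 0 0 0; 0.1 0 0 0.033 0 0 0; 0.1 0 0 0.033 0 0 0"

```text
time: 8.53
tool_pos: [0.5238, 0.3743, 0.0397]
ee_rot: [-3.142, -0.001, 0.499]
wrist_force: [-1.5, -2.3, 4.6]
width: 0.0271
```

Contact: 4.6 N upward. Opening slowly.

Emit:
servo_tool:
  targets: "0.35 0 0 0 0 0 0; 0.45 0 0 0 0 0 0; 0.6 0 0 0 0 0 0; 0.6 0 0 0 0 0 0; 0.6 0 0 0 0 0 0; 0.6 0 0 -0.1 0 0 0; 0.6 0 0 -0.2 0 0 0; 0.6 0 0 -0.35 0 0 0; 0.6 0 0 -0.5 0 0 0; 0.6 0 0 -0.65 0 0 0; 0.6 0 0 -0.65 0 0 0; 0.6 0 0 -0.65 0 0 0"

```text
time: 9.53
tool_pos: [0.5252, 0.3751, 0.2054]
ee_rot: [-3.141, -0.008, 0.499]
wrist_force: [-0.4, 0.0, 0.0]
width: 0.0565
```

```bash
python3 -c "
from h import *
a=snap('scene','s6.png')['im'];b=snap('side','b6.png')['im']
cv2.imwrite('pics/j6.png',np.hstack([cv2.resize(a[80:200,180:300],None,fx=3.3,fy=3.3),cv2.resize(b[200:340,130:270],None,fx=2.83,fy=2.83)[:396]]))
plan([.42,.03,.2],.12)
print(get_obs()['tool_pos'],get_obs()['ee_rot'])
"
```

```text
t 9.63 shift [-1.021   1.0106  0.0018] turn [1.000e-04 5.000e-04 1.206e-01] F [-0.2  0.7 -1.3] w 0.0565
[0.52328826 0.37396655 0.20004705] [3.14158143e+00 1.59301111e-03 4.98821299e-01]
```

View pics/j6.png

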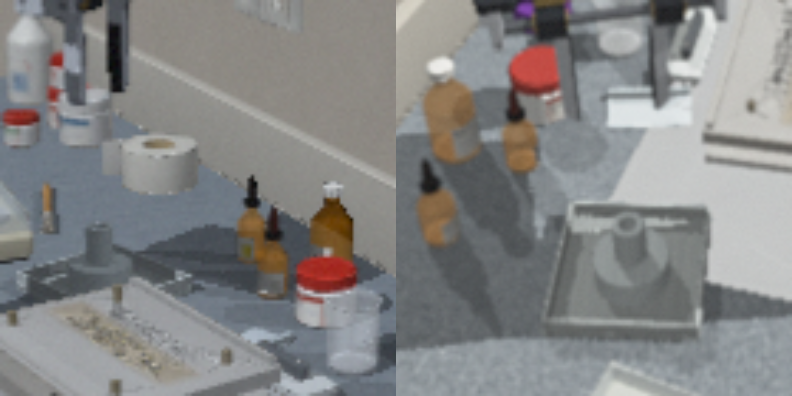

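The spacer stands upright on its flange inside the tray, at right crop (630,250), and the dropper bottles are undisturbed. Now to the idler. I'll set the fingers about 16 mm apart as a cradle and push along tool +y.

Emit:
servo_tool:
  targets: "0.4 -0.1 0.1 0 0 0 0.02; 0.3 -0.2 0.2 0 0 0 0.04; 0.17 -0.3 0.3 0 0 0 0.06; 0.17 -0.4 0.4 0 0 0 0.08; 0.17 -0.5 0.5 0 0 0 0.1; 0.17 -0.6 0.6 0 0 0 0.12; 0.17 -0.7 0.7 0 0 0 0.14; 0.17 -0.8 0.8 0 0 0 0.17; 0.17 -0.9 0.9 0 0 0 0.2; 0.17 -1 1 0 0 0 0.23; 0.17 -1 1 0 0 0 0.23; 0.17 -1 1 0 0 0 0.23"

```text
time: 10.63
tool_pos: [0.4224, 0.0338, 0.199]
ee_rot: [3.141, 0.004, -0.227]
wrist_force: [-0.1, 0.8, 0.4]
width: 0.016
```

```bash
cat >> h.py <<'E'
YD=np.deg2rad(19); POST=np.array([.5076,-.2388])
def D(x,y):
    c,s=np.cos(YD),np.sin(YD); M=np.array([[c,-s],[s,c]]); return POST+M@(np.array([x,y])-[-11,-44])
def cradle(th,off,z=.047):
    c,s=np.cos(th),np.sin(th); r=np.array([[c,-s],[s,c]])@[-95,60]; p=D(*(np.array([60,-20])+r))
    a=np.arctan2(60,-95)+th+np.pi/2+YD; t=np.array([np.cos(a),np.sin(a)])
    q=p-t*off; return [q[0],q[1],z], (a+np.pi/2+np.pi)%(2*np.pi)-np.pi
E
python3 -c "
from h import *
print(get_obs()['tool_pos'],get_obs()['ee_rot'],get_obs()['joint_positions'].round(2))
# post/idler check from first-lift pictures
a=snap('scene','s7.png');b=snap('side','b7.png')
for n,P in dict(post=(*POST,.067),idler=(*D(-35,40),.066),piv=(*D(60,-20),.051)).items(): print(n,P,proj(a,P),proj(b,P))
cv2.imwrite('pics/j7.png',np.hstack([cv2.resize(a['im'][190:290,230:330],None,fx=4,fy=4),cv2.resize(b['im'][130:230,230:330],None,fx=4,fy=4)]))
p,y=cradle(0,.030,.12);print(p,y);plan(p,y)
"
```

```text
[0.42243964 0.03384907 0.19904622] [ 3.14132383  0.00380549 -0.22690052] [-0.05 -0.19  1.65  0.    1.69  0.17]
post (np.float64(0.5076), np.float64(-0.2388), 0.067) [309.18580503 227.39863458] [280.02732163 152.52245741]
idler (np.float64(-49.53257078878477), np.float64(71.37112464337085), 0.066) [-361.50513783   56.94260796] [  84.27964493 -117.05695802]
piv (np.float64(59.82578316057973), np.float64(45.56898478084173), 0.051) [476.03251823 -19.34556163] [2177.36494439 -242.67794062]
[np.float64(-49.525681707860066), np.float64(71.4003229406502), 0.12] -0.23170370361304649
t 10.73 shift [-257.9792 -234.2023    1.1291] turn [-0.0001  0.0009  0.0028] F [-0.2  0.4  0.7] w 0.0159
```

View pics/j7.png

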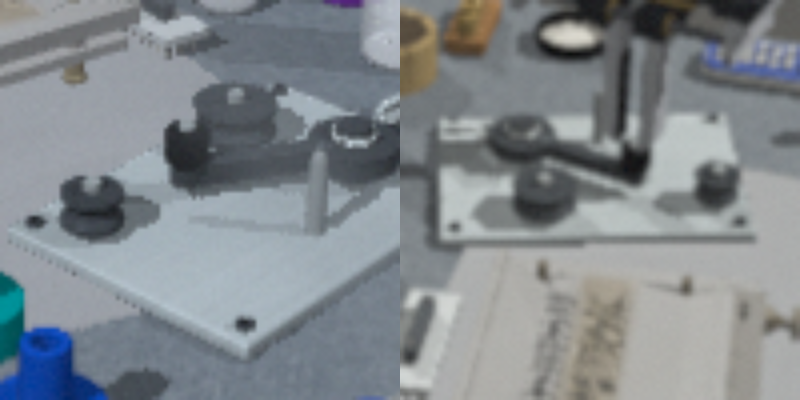

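The post top shows at scene (309,228) and the model predicts (309,227). The helper mixed up mm and m, so I'll fix that.

```bash
sed -i 's/return POST+M@(np.array(\[x,y\])-\[-11,-44\])/return POST+M@(np.array([x,y])-[-11,-44])\/1000/' h.py
python3 -c "
from h import *
a=snap('scene');b=snap('side')
for n,P in dict(idler=(*D(-35,40),.066),piv=(*D(60,-20),.051)).items(): print(n,np.round(P,4),proj(a,P),proj(b,P))
p,y=cradle(0,.030,.12);print(p,y);plan(p,y)
for t in (0,.7):print(cradle(t,0),cradle(t,.03))
"
```

```text
idler [ 0.4576 -0.1672  0.066 ] [275.89276651 220.02264867] [289.22879619 165.36823797]
piv [ 0.5669 -0.193   0.051 ] [317.78752569 219.87623007] [260.59853263 160.23553607]
[np.float64(0.4644489101359168), np.float64(-0.13799177807728574), 0.12] -0.23170370361304649
t 10.83 shift [0.313  0.6435 0.3203] turn [-0.      0.0006  0.0032] F [ 0.1 -0.1  0.4] w 0.0163
([np.float64(0.4575598292112153), np.float64(-0.16719007535662916), 0.047], np.float64(-0.23170370361304649)) ([np.float64(0.4644489101359168), np.float64(-0.13799177807728574), 0.047], np.float64(-0.23170370361304649))
([np.float64(0.46665410566009463), np.float64(-0.24370823599146163), 0.047], np.float64(0.4682962963869546)) ([np.float64(0.45311310583834596), np.float64(-0.21693807865484138), 0.047], np.float64(0.4682962963869546))
```

Emit:
servo_tool:
  targets: "0.17 0.07 0.14 0 0 0 0; 0.17 0.14 0.28 0.05 0 0 0; 0.17 0.21 0.43 0.1 0 0 0; 0.17 0.28 0.57 0.16 0 0 0; 0.17 0.313 0.643 0.24 0 0 0.003; 0.17 0.313 0.643 0.32 0 0 0.003; 0.17 0.313 0.643 0.32 0 0 0.003; 0.17 0.313 0.643 0.32 0 0 0.003"

```text
time: 11.5
tool_pos: [0.4639, -0.1377, 0.1197]
ee_rot: [-3.14, 0.004, -0.231]
wrist_force: [0.6, -0.3, 0.9]
width: 0.0158
```

```bash
python3 -c "
from h import *
a=snap('scene','s8.png');b=snap('side','b8.png')
cv2.imwrite('pics/j8.png',np.hstack([cv2.resize(a['im'][160:280,220:340],None,fx=3.3,fy=3.3),cv2.resize(b['im'][110:230,220:340],None,fx=3.3,fy=3.3)]))
p,y=cradle(0,.030,.047);print(get_obs()['tool_pos']);plan(p,y)
"
```

```text
[ 0.4653083  -0.13805026  0.12233761]
t 11.6 shift [-0.0039  0.0006  0.3013] turn [-0.     -0.0005  0.0003] F [-0.5  0.2 -0.1] w 0.016
```

View pics/j8.png

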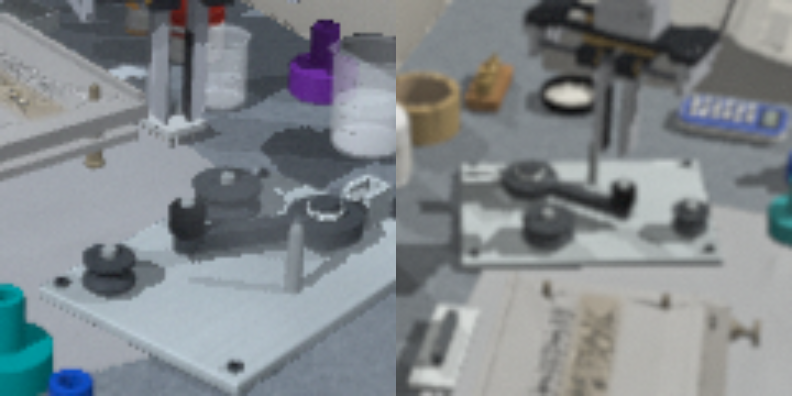

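The slightly open fingers hover behind the idler. Going down.

Emit:
servo_tool:
  targets: "0.17 -0.003 0 0.08 0 0 0; 0.17 -0.003 0 0.15 0 0 0; 0.17 -0.003 0 0.22 0 0 0; 0.17 -0.003 0 0.27 0 0 0; 0.17 -0.003 0 0.3 0 0 0; 0.17 -0.003 0 0.3 0 0 0; 0.17 -0.003 0 0.3 0 0 0"

```text
time: 12.18
tool_pos: [0.4645, -0.1386, 0.0474]
ee_rot: [3.141, -0.002, -0.232]
wrist_force: [-0.4, -0.3, 0.4]
width: 0.0161
```

```bash
python3 -c "
from h import *
a=snap('scene','s9.png');b=snap('side','b9.png');
cv2.imwrite('pics/j9.png',np.hstack([cv2.resize(a['im'][160:280,220:340],None,fx=3.3,fy=3.3),cv2.resize(b['im'][110:230,220:340],None,fx=3.3,fy=3.3)]))
print(get_obs()['tool_pos'])
for th in np.arange(0,.31,.06): plan(*cradle(th,.019))
"
```

```text
[ 0.46482637 -0.13902055  0.04790746]
t 12.28 shift [-0.0024  0.0403  0.0036] turn [ 0.0001 -0.001  -0.0003] F [-0.3 -0.5 -0.2] w 0.0159
t 12.28 shift [-0.0061  0.0674  0.0036] turn [ 0.0002 -0.001  -0.0194] F [-0.3 -0.5 -0.2] w 0.0159
t 12.28 shift [-0.0082  0.0947  0.0036] turn [ 0.0002 -0.001  -0.0385] F [-0.3 -0.5 -0.2] w 0.0159
t 12.28 shift [-0.0087  0.122   0.0037] turn [ 0.0002 -0.001  -0.0576] F [-0.3 -0.5 -0.2] w 0.0159
t 12.28 shift [-0.0075  0.1494  0.0037] turn [ 0.0003 -0.001  -0.0767] F [-0.3 -0.5 -0.2] w 0.0159
t 12.28 shift [-0.0047  0.1766  0.0037] turn [ 0.0003 -0.0009 -0.0958] F [-0.3 -0.5 -0.2] w 0.0159
```

View pics/j9.png

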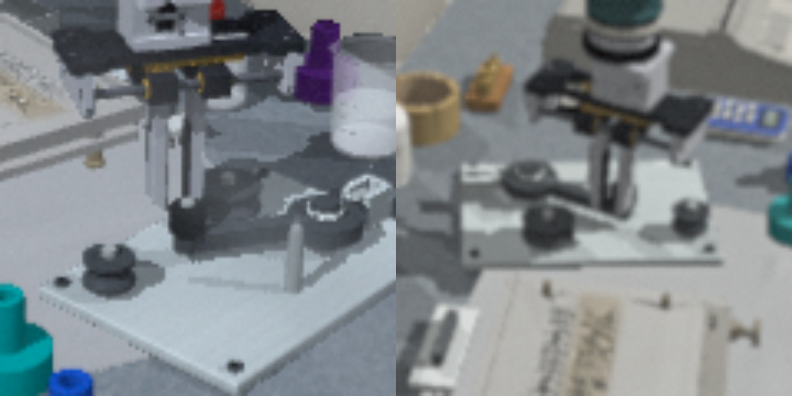

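The fingers are down behind the roller, which shows at left crop (188,215). Pushing along the first half of the arc.

Emit:
servo_tool:
  targets: "0.17 0 0.02 0 0 0 0; 0.17 -0.002 0.04 0.002 0 0 0; 0.17 -0.004 0.054 0.002 0 0 -0.01; 0.17 -0.006 0.067 0.002 0 0 -0.019; 0.17 -0.007 0.081 0.002 0 0 -0.029; 0.17 -0.008 0.095 0.002 0 0 -0.038; 0.17 -0.009 0.108 0.002 0 0 -0.048; 0.17 -0.009 0.122 0.002 0 0 -0.058; 0.17 -0.008 0.149 0.002 0 0 -0.077; 0.17 -0.005 0.177 0.002 0 0 -0.096; 0.17 -0.005 0.177 0.002 0 0 -0.096; 0.17 -0.005 0.177 0.002 0 0 -0.096"

```text
time: 13.28
tool_pos: [0.4541, -0.1809, 0.0468]
ee_rot: [-3.139, -0.005, 0.068]
wrist_force: [3.5, 4.9, 0.4]
width: 0.0162
```

```bash
python3 -c "
from h import *
a=snap('scene','s10.png');b=snap('side','b10.png');
cv2.imwrite('pics/j10.png',np.hstack([cv2.resize(a['im'][160:280,220:340],None,fx=3.3,fy=3.3),cv2.resize(b['im'][110:230,220:340],None,fx=3.3,fy=3.3)]))
print(get_obs()['tool_pos'])
for th in np.arange(.3,.75,.06): plan(*cradle(th,.019))
"
```

```text
[ 0.45400224 -0.18069859  0.04676015]
t 13.38 shift [-0.0022  0.0039 -0.001 ] turn [-0.0008 -0.0016 -0.0001] F [3.2 4.1 0.9] w 0.0162
t 13.38 shift [-0.0059  0.031  -0.0011] turn [-0.0008 -0.0016 -0.0192] F [3.2 4.1 0.9] w 0.0162
t 13.38 shift [-0.008   0.0582 -0.0012] turn [-0.0007 -0.0016 -0.0383] F [3.2 4.1 0.9] w 0.0162
t 13.38 shift [-0.0085  0.0856 -0.0012] turn [-0.0007 -0.0016 -0.0574] F [3.2 4.1 0.9] w 0.0162
t 13.38 shift [-0.0073  0.1129 -0.0013] turn [-0.0006 -0.0017 -0.0765] F [3.2 4.1 0.9] w 0.0162
t 13.38 shift [-0.0045  0.1401 -0.0014] turn [-0.0006 -0.0017 -0.0956] F [3.2 4.1 0.9] w 0.0162
t 13.38 shift [-1.000e-04  1.671e-01 -1.400e-03] turn [-0.0005 -0.0017 -0.1147] F [3.2 4.1 0.9] w 0.0162
t 13.38 shift [ 0.0059  0.1937 -0.0014] turn [-0.0005 -0.0017 -0.1338] F [3.2 4.1 0.9] w 0.0162
```

View pics/j10.png

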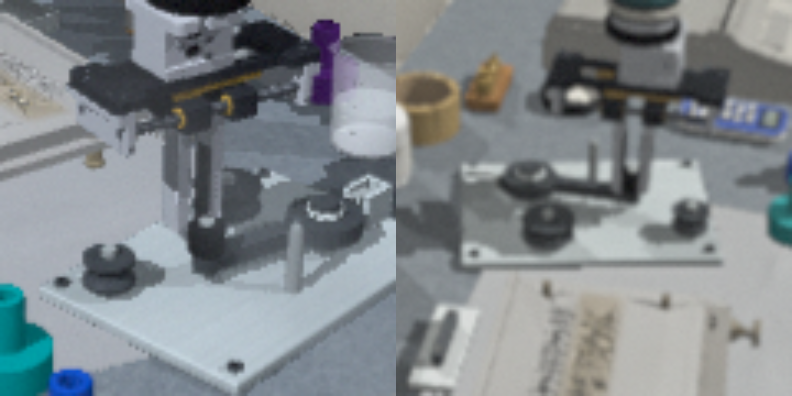

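The arm follows the cradle at 5 N, with some sideways load (+3 N in x). I'll trim that by about 1.5 mm and continue past the click.

Emit:
servo_tool:
  targets: "0.17 0 0.015 0 0 0 -0.01; 0.17 0 0.03 0 0 0 -0.019; 0.17 -0.001 0.045 0 0 0 -0.029; 0.17 -0.002 0.058 0 0 0 -0.038; 0.17 -0.002 0.072 0 0 0 -0.048; 0.17 -0.002 0.086 0 0 0 -0.057; 0.17 -0.001 0.1 0 0 0 -0.067; 0.17 -0.001 0.113 0 0 0 -0.076; 0.17 0 0.127 0 0 0 -0.086; 0.17 0.002 0.14 0 0 0 -0.096; 0.17 0.004 0.153 0 0 0 -0.105; 0.17 0.004 0.153 0 0 0 -0.105"

```text
time: 14.38
tool_pos: [0.456, -0.2186, 0.0465]
ee_rot: [-3.138, -0.002, 0.399]
wrist_force: [-0.8, 6.7, 4.1]
width: 0.016
```

```bash
python3 -c "
from h import *
a=snap('scene','s11.png');b=snap('side','b11.png');
cv2.imwrite('pics/j11.png',np.hstack([cv2.resize(a['im'][160:280,220:340],None,fx=3.3,fy=3.3),cv2.resize(b['im'][110:230,220:340],None,fx=3.3,fy=3.3)]))
print(get_obs()['tool_pos'])
for th in np.arange(.64,.77,.03): plan(*cradle(th,.019))
"
```

```text
[ 0.45593757 -0.21829754  0.04649805]
t 14.48 shift [-0.0017  0.0074 -0.002 ] turn [-0.0011 -0.0007 -0.0032] F [-0.7  6.   4.7] w 0.0163
t 14.48 shift [-0.0037  0.0209 -0.0021] turn [-0.0011 -0.0007 -0.0128] F [-0.7  6.   4.7] w 0.0163
t 14.48 shift [-0.0052  0.0345 -0.0021] turn [-0.0011 -0.0007 -0.0223] F [-0.7  6.   4.7] w 0.0163
t 14.48 shift [-0.0063  0.0481 -0.0022] turn [-0.0011 -0.0007 -0.0319] F [-0.7  6.   4.7] w 0.0163
t 14.48 shift [-0.0071  0.0618 -0.0022] turn [-0.0011 -0.0008 -0.0414] F [-0.7  6.   4.7] w 0.0163
```

View pics/j11.png

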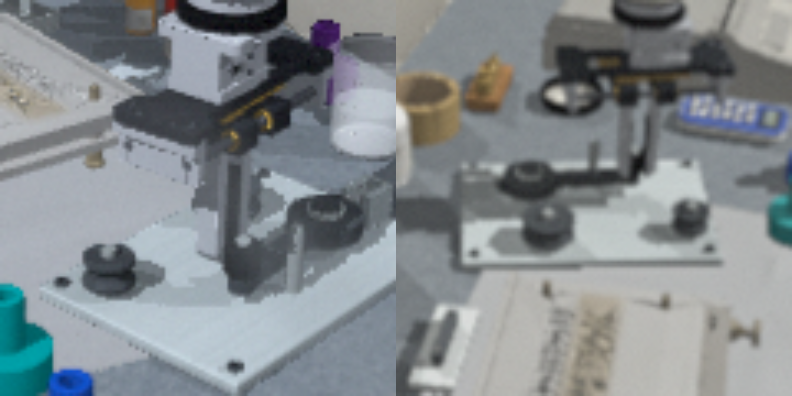

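Estimated angle is about 0.62 at 6 N. I'll ease on to the stop, watching for the force to rise.

Emit:
servo_tool:
  targets: "0.17 -0.001 0.012 0 0 0 -0.006; 0.17 -0.002 0.02 0 0 0 -0.012; 0.17 -0.003 0.028 0 0 0 -0.018; 0.17 -0.003 0.034 0 0 0 -0.022; 0.17 -0.003 0.034 0 0 0 -0.022; 0.17 -0.003 0.034 0 0 0 -0.022"

```text
time: 14.98
tool_pos: [0.458, -0.2263, 0.0465]
ee_rot: [-3.137, -0.001, 0.467]
wrist_force: [-1.8, 6.2, 4.2]
width: 0.0164
```

Emit:
servo_tool:
  targets: "0.17 0 0.004 0 0 0 0; 0.17 0 0.008 0 0 0 0; 0.17 0 0.008 0 0 0 0; 0.17 0 0.008 0 0 0 0"

```text
time: 15.32
tool_pos: [0.4584, -0.2272, 0.0464]
ee_rot: [-3.135, -0.001, 0.467]
wrist_force: [-3.9, 8.3, 6.5]
width: 0.0158
```

```bash
python3 -c "
from h import *
a=snap('scene','s12.png');b=snap('side','b12.png');
cv2.imwrite('pics/j12.png',np.hstack([cv2.resize(a['im'][180:260,250:330],None,fx=5,fy=5),cv2.resize(b['im'][130:210,240:320],None,fx=5,fy=5)]))
print(get_obs()['tool_pos'])
for th in np.arange(.64,.77,.03): plan(*cradle(th,.019))
"
```

```text
[ 0.45837311 -0.22713702  0.04642449]
t 15.42 shift [ 0.005  -0.0287 -0.0021] turn [-0.002  -0.0003  0.0189] F [-2.3  7.9  6.8] w 0.0158
t 15.42 shift [ 0.0021 -0.0154 -0.0022] turn [-0.002  -0.0003  0.0093] F [-2.3  7.9  6.8] w 0.0158
t 15.42 shift [-0.0004 -0.0019 -0.0023] turn [-0.002  -0.0004 -0.0002] F [-2.3  7.9  6.8] w 0.0158
t 15.42 shift [-0.0024  0.0116 -0.0024] turn [-0.002  -0.0004 -0.0098] F [-2.3  7.9  6.8] w 0.0158
t 15.42 shift [-0.0041  0.0252 -0.0025] turn [-0.002  -0.0004 -0.0193] F [-2.3  7.9  6.8] w 0.0158
```

View pics/j12.png

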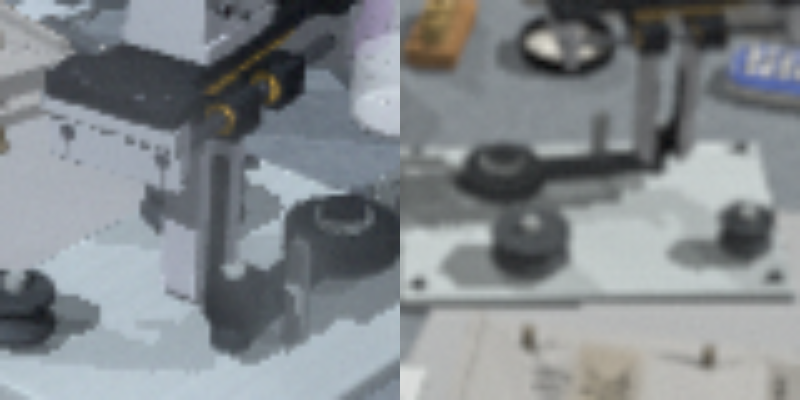

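The last 2 mm of command moved the tool only about 1 mm and the force rose from 6.5 to 9 N. I'll press a little further to confirm it is a hard stop.

Emit:
servo_tool:
  targets: "0.17 0 0.006 0 0 0 0; 0.17 0 0.012 0 0 0 0; 0.17 0 0.012 0 0 0 0; 0.17 0 0.012 0 0 0 0; 0.17 0 0.012 0 0 0 0"

```text
time: 15.83
tool_pos: [0.4586, -0.2276, 0.0462]
ee_rot: [-3.13, -0.001, 0.468]
wrist_force: [-5.5, 12.1, 10.3]
width: 0.0162
```

Emit:
servo_tool:
  targets: "0.17 0 0.006 0 0 0 0; 0.17 0 0.012 0 0 0 0; 0.17 0 0.012 0 0 0 0; 0.17 0 0.012 0 0 0 0"

```text
time: 16.17
tool_pos: [0.4587, -0.228, 0.0461]
ee_rot: [-3.124, -0.0, 0.468]
wrist_force: [-8.8, 17.5, 12.8]
width: 0.0161
```

```bash
python3 -c "
from h import *
a=snap('scene','s13.png');b=snap('side','b13.png');
cv2.imwrite('pics/j13.png',np.hstack([cv2.resize(a['im'][180:260,250:330],None,fx=5,fy=5),cv2.resize(b['im'][130:210,240:320],None,fx=5,fy=5)]))
print(get_obs()['tool_pos'])
for th in (.7,.73): plan(*cradle(th,.019)); P=(*cradle(th,0)[0][:2],.066); print(proj(a,P),proj(b,P))
P=(*cradle(.64,0)[0][:2],.066); print(proj(a,P),proj(b,P))
"
```

```text
[ 0.45871947 -0.22798709  0.04612114]
t 16.27 shift [-0.0001 -0.0056 -0.0034] turn [-0.0055 -0.      0.    ] F [-8.9 17.2 14. ] w 0.0161
[296.02305531 232.65385089] [291.44832716 153.81901574]
t 16.27 shift [-0.0021  0.0079 -0.0037] turn [-0.0055 -0.0001 -0.0095] F [-8.9 17.2 14. ] w 0.0161
[297.27768147 233.04961534] [291.20080723 153.33745926]
[293.58962738 231.81385527] [291.86355026 154.79476696]
```

View pics/j13.png

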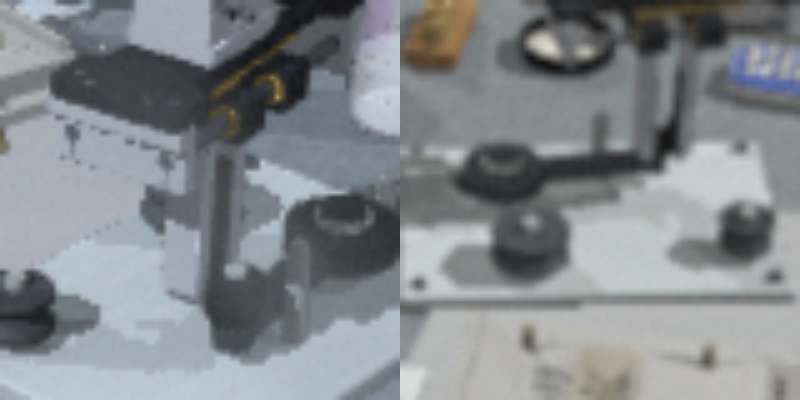

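View pics/b13.png

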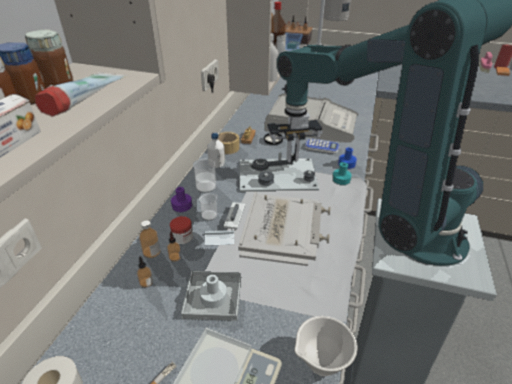

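It is a hard stop: force climbs to about 23 N with no travel. The idler pin at scene (297,234) matches the 0.70 rad prediction of (296,233). I'll ease off to a moderate hold.

Emit:
servo_tool:
  targets: "0.17 0 -0.006 0 0 0 0; 0.17 0 -0.012 0 0 0 0; 0.17 0 -0.012 0 0 0 0; 0.17 0 -0.012 0 0 0 0; 0.17 0 -0.012 0 0 0 0; 0.17 0 -0.012 0 0 0 0"

```text
time: 16.77
tool_pos: [0.4586, -0.2276, 0.0462]
ee_rot: [-3.13, -0.001, 0.468]
wrist_force: [-4.9, 12.4, 8.5]
width: 0.0161
```

Emit:
servo_tool:
  targets: "0.17 0 0 0 0 0 0; 0.17 0 0 0 0 0 0; 0.17 0 0 0 0 0 0; 0.17 0 0 0 0 0 0; 0.17 0 0 0 0 0 0; 0.17 0 0 0 0 0 0; 0.17 0 0 0 0 0 0; 0.17 0 0 0 0 0 0; 0.17 0 0 0 0 0 0; 0.17 0 0 0 0 0 0; 0.17 0 0 0 0 0 0; 0.17 0 0 0 0 0 0"

```text
time: 17.77
tool_pos: [0.4586, -0.2276, 0.0462]
ee_rot: [-3.13, -0.001, 0.468]
wrist_force: [-6.8, 13.9, 9.3]
width: 0.0162
```

```bash
python3 -c "
from h import *
a=snap('scene','s14.png');b=snap('side','b14.png');
cv2.imwrite('pics/j14.png',np.hstack([cv2.resize(a['im'][180:260,250:330],None,fx=5,fy=5),cv2.resize(b['im'][220:330,130:240],None,fx=3.64,fy=3.64)[:400]]))
print(get_obs()['tool_pos'])
plan(*cradle(.7,.019))
"
```

```text
[ 0.45857615 -0.22758044  0.04619058]
t 17.87 shift [-0.0003 -0.0039 -0.0032] turn [-0.0037 -0.0002 -0.0001] F [-6.1 12.9  9.1] w 0.0163
```

View pics/j14.png

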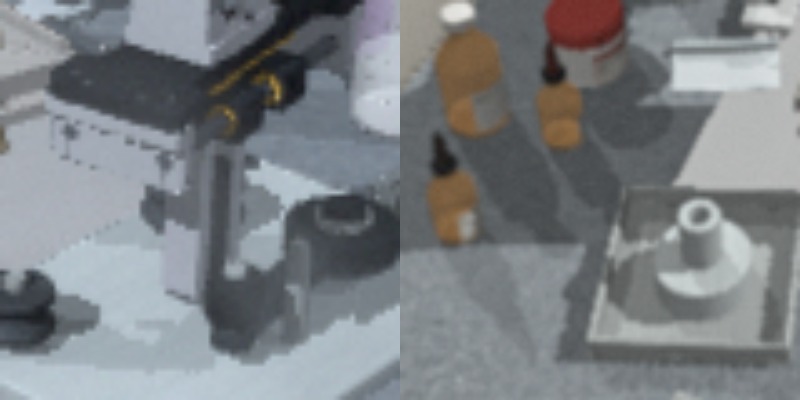

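The hold stayed steady for over a second at about 14 N horizontal, against the 6 N the spring needs. The spacer stands in the tray and the bystanders haven't moved. Handing in.

```bash
python3 -c "
from h import *
print(robot.close_job())"
```

```text
the job is handed in; nothing more can be done
None
```

The job is handed in at about 18 s of the 58 s allowed. The spacer is in the tray and the tensioner arm is being held against the stop post.

- **Spacer:** I lifted the grey flanged spacer straight up off the post and stood it upright on its flange, near the middle of the tray. The last side view shows it still standing there.
- **Tensioner arm:** I pushed the idler roller back with two slightly open fingers, past the click and on to the post. At the post the force rose from about 6 N to 23 N with almost no further movement. The roller's pin then showed at scene pixel (297, 234), against (296, 233) predicted for 0.70 rad.
- **Final hold:** I eased back to about 14 N sideways, which stayed steady for more than a second before I handed in. The arm keeps pressing at that level.
- **Bystanders:** The beaker and the dropper bottle showed no visible movement.

Two things were not as clean as the rest. The hold also carries an upward force of about 9 N on the tool, probably friction on the roller with the tool tilted about 0.7°. I inferred that the ratchet clicked from the arm's angle, since I had no direct sign of it.

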